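# Feel out the release slot on the test chassis and press it

## Task

The plug-in module of the bench test chassis is locked down. Put a fingertip on top of the chassis's aluminium front lip next to the left corner block, as seen from the robot, and run it along the lip to the right until it finds the notch, then press the key inside the notch all the way down, so that the module lifts by itself. Do not touch the module, leave the loose things where they are, and move clear.

Things in the scene. Friction and masses are not known exactly. Their poses are not given: they have to be found in the camera images.
- mainframe: fixed grey chassis, 260 (x) by 440 (y) mm, flat deck 85 mm above the table. Origin: centre of its underside; z up, -x its front towards the robot, +y its left seen from the robot. A rigid aluminium lip, 24 mm wide (x -130 to -106 mm), top at z = 105 mm, runs along the deck's front edge between two grey corner blocks (y +-110 to +-220 mm, tops at z = 108 mm)
- lip_left (a point): left end of the visible lip: middle of its width, on its flat top (z = 105 mm), where the left corner block begins. In front of the lip is free air, behind it the low deck
- lip_right (a point): right end of the visible lip, likewise; the lip runs straight, 220 mm, between the two points, broken by one notch 46 mm long, 20 mm deep (down to the deck), open to front and back. Its place is not given: its middle lies anywhere from y = -60 to +30 mm of the chassis, so 80 to 170 mm from the left end
- release_key (a joint): how far the release key is pressed straight down, 0 to 0.006 m (hard stop); it yields at about 6 N and stays where it is left. The key, aluminium like the lip, is a bar 20 mm wide (x) that runs inside the lip and lies bare only in the notch, over its whole 46 mm; its flat top is 8 mm below the lip's top
- module (a joint): how far the module has been lifted, 0 (locked down) to 0.015 m; a linkage raises it 2.5 mm for each mm of key travel
- module_handle (a point): top of the black bar handle (76 mm along y, 14 mm wide) on the plug-in module, a grey plastic block 120 (x) by 100 (y) mm in the middle of the deck, centre at x = +35 mm of the chassis; the handle's top is 30 mm above the deck when locked. Not to be touched
- adapter: loose brass adapter, 22 mm diameter, 32 mm tall, standing on the right part of the deck; origin at the centre of its underside
- parts_tray: loose small black open tray, 70 by 55 by 22 mm, on the left part of the deck; origin at the centre of its underside
- screwdriver: loose screwdriver lying on the table to the left of the chassis; origin at about its middle, on the table
- meter: loose black hand meter, 150 by 80 by 34 mm with a dial, lying on the table to the right of the chassis; origin at the centre of its underside

How it is judged:
By the outcome, as a careful person would: the job done as asked, in the order asked, and still so for the second after the job is handed in, with the robot touching nothing.
It also fails if it takes over 45 s, if anything falls off the work surface, if the arm or the gripper's body presses on something with over 40 N, if the wrist force passes 120 N, or if a joint passes its speed limit or range.

## Robot

A 6-joint arm with a two-finger parallel gripper is mounted at the origin on the work surface. World frame = base frame: x ahead of the robot, y to its left, z up, the work surface at z = 0. Lengths are in m, angles in degrees, forces in N, time in s.
With the tool pointing down it reaches from about 0.3 to 0.875 m from the base axis. Payload 6.4 kg.
Tool frame: the origin (TCP) lies at the very end of the fingers, on their centre line; the grasp point (between the pads) lies 19 mm behind it; z points along the fingers, x is the direction in which the jaws open and shut, and the axes are right-handed (so a half turn about z gives the same grasp; the last joint's range is limited). The gripper opens to 85 mm and grips with 20 to 120 N. Pads are 22 mm wide; open, the fingers measure 114 mm over their backs; the gripper's body (76 mm by 85 mm) begins 54 mm behind the grasp point. The pads swing forward as they close: fully open they stand 13 mm farther back than shut.
Start: joints at [-81.32, 10.359, 92.074, -0, 77.567, -11.82], TCP at [0.201, -0.539, 0.231] pointing down, gripper open.
Joint ranges: [-171.53, 171.53], [-51.25, 118.39], [17.06, 147.69], [-65.23, 245.23], [0, 150.52], [-178.68, 178.68]. Speed limits (degrees/s): [147.25, 147.25, 172.46, 180, 180, 180].

## Interface

Orientations are given as [roll, pitch, yaw] about the fixed x, y, z axes, in that order (R = Rz(yaw) Ry(pitch) Rx(roll)).
In Python, from station import * gives the robot as it stands.
- The arm moves only by the shell command python3 -m pendant 'ROWS' [FORCE]. ROWS is JSON, a list of rows, each an object of numbers: "jaw": the opening, from 0 (shut) to 1 (fully open); "tx", "ty", "tz": the shift along the tool's x, y, z as a fraction of full scale; "twist": the turn about the tool's z as a fraction of full scale. A call has exactly 5 rows; each row shifts and turns the commanded pose from where the row before left it, along the tool's axes as they then stand; what a row does not reach is not made up. Full scale, the value 1, is 0.03 m for a shift and 60 degrees for a turn. A row lasts 1/12 s, in which the tool goes at most 41.7 mm and 7.16 degrees, less where a joint would pass 70% of its speed; a pose out of reach is approached as far as the arm can. A call with a number of a shift or a turn outside -1 to 1 is refused whole. A call with a gripper value outside its range is refused whole. The fingers move at their own pace and stop on an object; FORCE is the grip in N (left out, the last holds). Time passes only in rows, so rows that do not move let the fingers close, or fill a call up. It gives the time, the measured TCP pose, the force and the opening at its end, in the units of the state.
- observe(): the state, without advancing time (a new reading comes with each control period).
- snapshot(name): name is "side" or "top"; returns a dict with "img" (384x512x3 uint8, red, green, blue), "fx", "fy", "cx", "cy" (pixels), "extrinsics" (4x4, takes a point from camera to world coordinates). Camera axes: x right, y down, z forward; pixel columns grow to the right and rows downward; lengths in m; the calibration is good to about 2 mm. A picture is of the moment at which its call begins. There is no depth.
- finish_job(): hands the job in, once; it reports no verdict.
The state is a dict: "t": time; "joint_positions": joint angles; "qvel": joint speeds; "joint_torque": joint torques, N m; "tool_pos": TCP position; "ee_rot": TCP orientation; "force": force on the tool from outside, world axes, zero at the start; "ft_torque": the same for the moment, N m; "grip_width": opening from 0.0 (shut) to 1.0 (fully open).
Only numpy, scipy, OpenCV 4.12 (cv2) and the standard library are available. Lean on these libraries where they do the work, as an engineer would, in place of code of your own. Each camera call takes 0.05 s, during which the arm holds its last target.

## Working session

There is one attempt and no reset: what is moved stays moved. The work goes in short steps, Python scripts to look and compute and a shell command to move; the robot and the scene stay as the last step left them, time stands still between calls to the robot, and variables do not carry over. Pictures are saved under pics/ and viewed, and the job is handed in when it is done.

```bash
ls; mkdir -p pics
python3 - <<'E'
from station import *
import cv2
print(observe())
for n in("top","side"):
    s=snapshot(n); cv2.imwrite(f"pics/{n}0.png",cv2.cvtColor(s["img"],cv2.COLOR_RGB2BGR)); print(n,s["fx"],s["fy"],s["cx"],s["cy"],s["extrinsics"])
E
```

```text
pics
{'t': 0.0, 'joint_positions': array([-8.13211587e+01,  1.04021363e+01,  9.21326052e+01,  1.47457079e-04,
        7.75669656e+01, -1.18208469e+01]), 'qvel': array([ 0.00364228, -0.00982689, -0.02591592,  0.04943683, -0.05762993,
        0.04076647]), 'joint_torque': array([ 4.82986270e-04, -4.44871724e+01, -3.51330686e+01, -2.93690946e-04,
        9.26089066e-03, -1.72115517e-06]), 'tool_pos': array([ 0.20129067, -0.53802055,  0.23037376]), 'ee_rot': array([-1.79979024e+02,  9.95207520e-02, -6.95003255e+01]), 'force': array([-0.52986361, -0.00993826,  0.55071915]), 'ft_torque': array([-0.03665236, -0.00520914,  0.01993932]), 'grip_width': 0.9989786415321503}
top 359.91714354610065 359.91714354610065 257.16174193802294 192.73373636844704 [[-1.54098579e-03 -9.91569636e-01  1.29565744e-01  4.36730744e-01]
 [-9.99981582e-01  7.67368592e-04 -6.02055754e-03  4.48431262e-03]
 [ 5.87037737e-03 -1.29572635e-01 -9.91552556e-01  1.39854655e+00]
 [ 0.00000000e+00  0.00000000e+00  0.00000000e+00  1.00000000e+00]]
side 419.86263248546544 419.86263248546544 260.9917615112771 193.602478026557 [[-0.997581   -0.05843119  0.03765562  0.54840707]
 [-0.06906377  0.77157947 -0.63237276  0.83700584]
 [ 0.00789599 -0.63344369 -0.7737485   1.13343812]
 [ 0.          0.          0.          1.        ]]
```

View pics/top0.png

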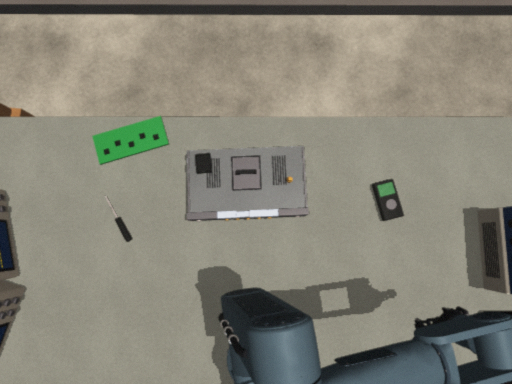

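View pics/side0.png

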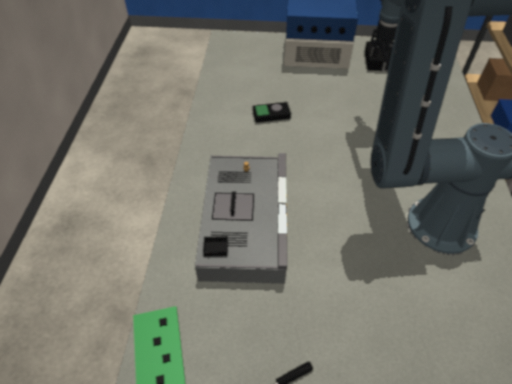

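Top view: the chassis spans about cols 186–308 and rows 147–220, with the bright lip at (217–279, 213). In the side view the lip is at (283, 178–233), with a gap near row 204. I'll enlarge both.

Run:
```python
import cv2
a=cv2.imread("pics/top0.png")[200:228,180:315]; cv2.imwrite("pics/t0z.png",cv2.resize(a,None,fx=5.9,fy=5.9,interpolation=cv2.INTER_NEAREST))
a=cv2.imread("pics/side0.png")[150:285,190:300]; cv2.imwrite("pics/s0z.png",cv2.resize(a,None,fx=4.4,fy=4.4,interpolation=cv2.INTER_NEAREST))
g=cv2.imread("pics/top0.png",0)
print(g[213,205:290]);print(g[195:226,230])
g=cv2.imread("pics/side0.png",0)
print(g[170:245,283])
```

```text
[116 116 121 119 119 118 117 121 122 121 124 136 182 221 226 225 226 225
 225 224 225 225 227 225 226 227 225 225 225 225 220 217 224 225 223 225
 226 226 224 225 226 225 223 216 208 223 225 226 225 223 227 225 225 225
 226 227 225 226 226 223 226 226 225 224 227 226 226 227 226 226 224 225
 211 169 130 129 129 132 134 133 131 131 135 135 133]
[127 130 129 131 133 132 132 133 128 133 134 135 135 134 133 143 206 226
 227 226 226 223 190 114  97 132 141 143 142 143 142]
[113 113 114 114 115 114 134 177 212 223 225 225 225 225 225 225 225 225
 225 225 225 225 225 225 226 225 226 225 225 225 224 214 176 145 166 208
 224 226 226 226 226 225 226 227 227 227 227 227 227 228 227 228 227 227
 227 227 227 227 227 227 227 226 211 168 130 120 119 119 119 119 120 120
 120 120 121]
```

View pics/t0z.png

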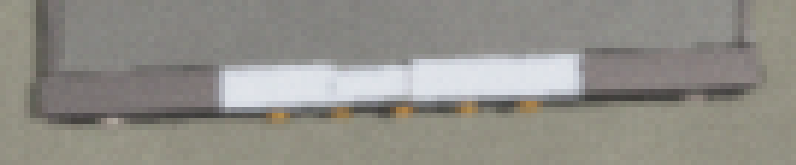

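View pics/s0z.png

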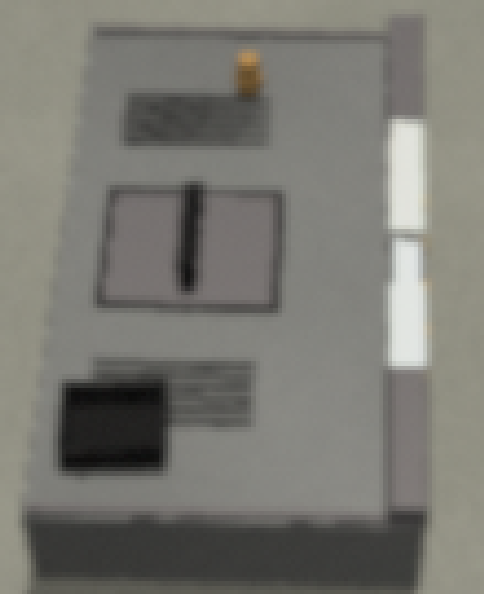

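Top zoom: the lip runs from col 217 to 278.5, and a narrower section (the bare key in the notch) shows at about cols 236.7–249.7. The side view agrees, with a dark edge at row ~203 and narrower bar below it. Next I'll cast rays onto z = 0.105.

```bash
cat > h.py <<'E'
import numpy as np, cv2
from station import *
def ray(s,u,v,z):
    E=np.array(s["extrinsics"]); d=E[:3,:3]@np.array([(u-s["cx"])/s["fx"],(v-s["cy"])/s["fy"],1]); o=E[:3,3]
    return o+d*(z-o[2])/d[2]
def lip(s):
    g=s["img"].min(2).astype(float)
    m=(g>178).astype(np.uint8); n,l,st,c=cv2.connectedComponentsWithStats(m)
    i=[k for k in range(1,n) if 40<c[k][0]<480 and st[k,4]>40]; 
    return np.isin(l,i),[(st[k].tolist(),c[k]) for k in i]
E
python3 - <<'E'
from h import *
for n in("top","side"):
    s=snapshot(n); m,i=lip(s); print(n,i)
    ys,xs=np.nonzero(m); 
    r=cv2.minAreaRect(np.stack([xs,ys],1).astype(np.float32)); print(r)
    p=np.array([ray(s,x,y,.105) for x,y in cv2.boxPoints(r)]); print(p.round(4))
    if n=="top":
        w=[ray(s,217.0+ -.0,214.2,.105),ray(s,278.6,212.6,.105)]
        print(w,np.linalg.norm(w[0]-w[1]))
        for u in(236.7,249.7): print(ray(s,u,213.5,.1))
    else:
        # subpixel ends along column
        print(ray(s,282.5,177.0,.105),ray(s,282.5,233.2,.105)); print(ray(s,283,203,.105))
E
```

```text
top [([217, 209, 61, 9, 379], array([247.38258575, 213.10817942]))]
((247.021240234375, 212.99911499023438), (6.547266006469727, 60.24334716796875), 87.56334686279297)
[[ 0.5396  0.142   0.105 ]
 [ 0.5486 -0.0747  0.105 ]
 [ 0.525  -0.0755  0.105 ]
 [ 0.516   0.1407  0.105 ]]
[array([0.52805877, 0.14110357, 0.105     ]), array([ 0.53357298, -0.08043641,  0.105     ])] 0.22160859410984912
[0.53086062 0.07058863 0.1       ]
[0.53080826 0.02366088 0.1       ]
side [([278, 177, 8, 25, 180], array([281.76111111, 189.37777778])), ([278, 204, 9, 29, 229], array([282.00436681, 219.20524017]))]
((282.0, 204.5), (55.0, 8.0), 90.0)
[[ 0.5478 -0.0778  0.105 ]
 [ 0.5217 -0.0798  0.105 ]
 [ 0.5149  0.1368  0.105 ]
 [ 0.5384  0.1386  0.105 ]]
[ 0.53310097 -0.07890545  0.105     ] [0.52500354 0.14180958 0.105     ]
[0.52758644 0.02899529 0.105     ]
```

```bash
python3 -m pendant '[{"jaw":0,"twist":-0.1,"tz":-0.1},{"jaw":0,"twist":-0.11},{"jaw":0,"twist":-0.11},{"jaw":0,"twist":-0.11},{"jaw":0,"twist":-0.11}]' 40
python3 -m pendant '[{"jaw":0,"twist":-0.11},{"jaw":0,"twist":-0.11},{"jaw":0,"twist":-0.11},{"jaw":0,"twist":-0.11},{"jaw":0,"twist":-0.11}]'
python3 -m pendant '[{"jaw":0,"twist":-0.1},{"jaw":0},{"jaw":0},{"jaw":0},{"jaw":0}]'
```

```text
schema error: expected keys jaw, tx, ty, tz, twist
schema error: expected keys jaw, tx, ty, tz, twist
schema error: expected keys jaw, tx, ty, tz, twist
```

```bash
python3 -m pendant '[{"jaw":0,"tx":0,"ty":0,"tz":-0.1,"twist":-0.1},{"jaw":0,"tx":0,"ty":0,"tz":0,"twist":-0.11},{"jaw":0,"tx":0,"ty":0,"tz":0,"twist":-0.11},{"jaw":0,"tx":0,"ty":0,"tz":0,"twist":-0.11},{"jaw":0,"tx":0,"ty":0,"tz":0,"twist":-0.11}]' 40
python3 -m pendant '[{"jaw":0,"tx":0,"ty":0,"tz":0,"twist":-0.11},{"jaw":0,"tx":0,"ty":0,"tz":0,"twist":-0.11},{"jaw":0,"tx":0,"ty":0,"tz":0,"twist":-0.11},{"jaw":0,"tx":0,"ty":0,"tz":0,"twist":-0.11},{"jaw":0,"tx":0,"ty":0,"tz":0,"twist":-0.11}]'
python3 -m pendant '[{"jaw":0,"tx":0,"ty":0,"tz":0,"twist":-0.1},{"jaw":0,"tx":0,"ty":0,"tz":0,"twist":0},{"jaw":0,"tx":0,"ty":0,"tz":0,"twist":0},{"jaw":0,"tx":0,"ty":0,"tz":0,"twist":0},{"jaw":0,"tx":0,"ty":0,"tz":0,"twist":0}]'
```

```text
t: 0.62
tool_pos: [0.2014, -0.5384, 0.234]
ee_rot: [-180.0, 0.0, -36.8]
force: [0.2, -0.2, 1.0]
grip_width: 0.301
t: 1.03
tool_pos: [0.2014, -0.5385, 0.234]
ee_rot: [-180.0, 0.0, -3.8]
force: [0.5, -1.5, -0.0]
grip_width: 0.001
t: 1.45
tool_pos: [0.2014, -0.5386, 0.2342]
ee_rot: [-180.0, 0.0, 1.8]
force: [-0.2, 0.4, 0.1]
grip_width: -0.0
```

```bash
python3 -m pendant '[{"jaw":0,"tx":0.47,"ty":-0.86,"tz":0,"twist":-0.007},{"jaw":0,"tx":0.47,"ty":-0.86,"tz":0,"twist":0},{"jaw":0,"tx":0.47,"ty":-0.86,"tz":0,"twist":0},{"jaw":0,"tx":0.47,"ty":-0.86,"tz":0,"twist":0},{"jaw":0,"tx":0.47,"ty":-0.86,"tz":0,"twist":0}]'
python3 -m pendant '[{"jaw":0,"tx":0.47,"ty":-0.86,"tz":0,"twist":0},{"jaw":0,"tx":0.47,"ty":-0.86,"tz":0,"twist":0},{"jaw":0,"tx":0.47,"ty":-0.86,"tz":0,"twist":0},{"jaw":0,"tx":0.47,"ty":-0.86,"tz":0,"twist":0},{"jaw":0,"tx":0.47,"ty":-0.86,"tz":0,"twist":0}]'
python3 -m pendant '[{"jaw":0,"tx":0.47,"ty":-0.86,"tz":0,"twist":0},{"jaw":0,"tx":0.47,"ty":-0.86,"tz":0,"twist":0},{"jaw":0,"tx":0.47,"ty":-0.86,"tz":0,"twist":0},{"jaw":0,"tx":0.47,"ty":-0.86,"tz":0,"twist":0},{"jaw":0,"tx":0.47,"ty":-0.86,"tz":0,"twist":0}]'
python3 -m pendant '[{"jaw":0,"tx":0.47,"ty":-0.86,"tz":0,"twist":0},{"jaw":0,"tx":0.47,"ty":-0.86,"tz":0,"twist":0},{"jaw":0,"tx":0.47,"ty":-0.86,"tz":0,"twist":0},{"jaw":0,"tx":0.47,"ty":-0.86,"tz":0,"twist":0},{"jaw":0,"tx":0.47,"ty":-0.86,"tz":0,"twist":0}]'
```

```text
t: 1.87
tool_pos: [0.2671, -0.4057, 0.2342]
ee_rot: [-180.0, -0.0, 2.2]
force: [0.5, -0.1, -0.7]
grip_width: -0.002
t: 2.28
tool_pos: [0.3324, -0.2739, 0.2345]
ee_rot: [180.0, -0.0, 2.2]
force: [0.3, -0.9, -0.9]
grip_width: -0.003
t: 2.7
tool_pos: [0.3977, -0.1421, 0.2346]
ee_rot: [180.0, -0.0, 2.2]
force: [0.5, 0.3, 0.2]
grip_width: 0.001
t: 3.12
tool_pos: [0.463, -0.0102, 0.2345]
ee_rot: [180.0, -0.0, 2.2]
force: [0.2, -0.8, -0.6]
grip_width: -0.0
```

```bash
python3 -m pendant '[{"jaw":0,"tx":0.46,"ty":-0.86,"tz":0,"twist":0},{"jaw":0,"tx":0.46,"ty":-0.86,"tz":0,"twist":0},{"jaw":0,"tx":0.46,"ty":-0.86,"tz":0.5,"twist":0},{"jaw":0,"tx":0.46,"ty":-0.86,"tz":0.8,"twist":0},{"jaw":0,"tx":0.46,"ty":-0.86,"tz":0.8,"twist":0}]'
python3 -m pendant '[{"jaw":0,"tx":0,"ty":0,"tz":0.8,"twist":0},{"jaw":0,"tx":0,"ty":0,"tz":0.1,"twist":0},{"jaw":0,"tx":0,"ty":0,"tz":0,"twist":0},{"jaw":0,"tx":0,"ty":0,"tz":0,"twist":0},{"jaw":0,"tx":0,"ty":0,"tz":0,"twist":0}]'
python3 - <<'E'
from h import *
for n in("top","side"):
    s=snapshot(n); i=cv2.cvtColor(s["img"],cv2.COLOR_RGB2BGR); 
    c=i[150:230,180:315] if n=="top" else i[130:285,190:310]
    cv2.imwrite(f"pics/{n}1.png",cv2.resize(c,None,fx=3.8 if n=="side" else 5.9,fy=3.8 if n=="side" else 5.9,interpolation=cv2.INTER_CUBIC))
o=observe();print(o["tool_pos"],o["ee_rot"],o["force"])
E
```

```text
t: 3.53
tool_pos: [0.5275, 0.1215, 0.1716]
ee_rot: [180.0, -0.2, 2.2]
force: [-0.3, -0.8, -0.5]
grip_width: -0.003
t: 3.95
tool_pos: [0.5273, 0.1193, 0.1462]
ee_rot: [180.0, -0.2, 2.2]
force: [0.7, -0.6, 0.0]
grip_width: 0.002
[0.52731244 0.11929347 0.14621767] [179.99045444  -0.18695041   2.24009416] [0.33020422 0.15645117 0.71351637]
```

View pics/top1.png

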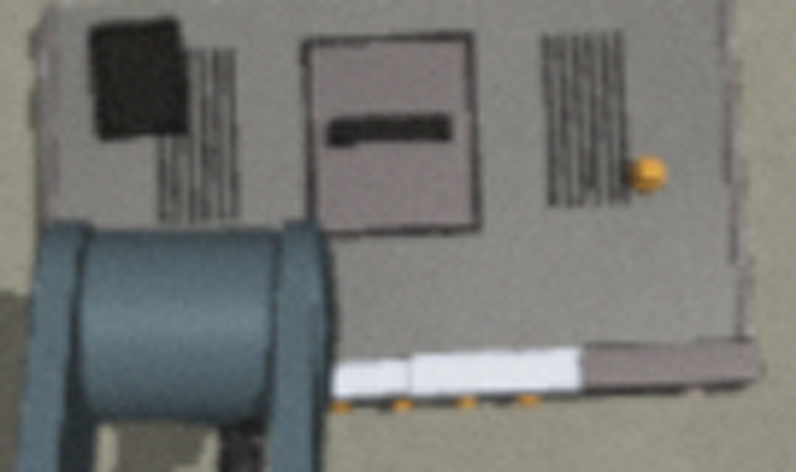

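View pics/side1.png

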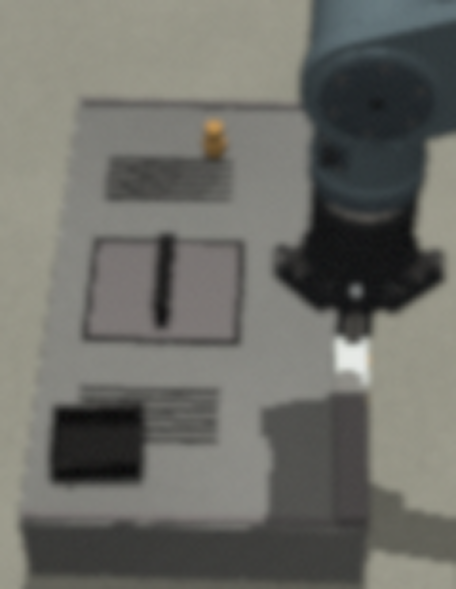

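Top: the wrist covers the left part. Side: the shut fingertips (352, 330) are centred over the lip, near the left block at row ~390. I'll shift slightly left, go down, then feel for contact.

```bash
python3 -m pendant '[{"jaw":0,"tx":0,"ty":-0.15,"tz":0.3,"twist":0},{"jaw":0,"tx":0,"ty":0,"tz":0.3,"twist":0},{"jaw":0,"tx":0,"ty":0,"tz":0.3,"twist":0},{"jaw":0,"tx":0,"ty":0,"tz":0.2,"twist":0},{"jaw":0,"tx":0,"ty":0,"tz":0,"twist":0}]'
python3 -m pendant '[{"jaw":0,"tx":0,"ty":0,"tz":0,"twist":0},{"jaw":0,"tx":0,"ty":0,"tz":0.02,"twist":0},{"jaw":0,"tx":0,"ty":0,"tz":0.02,"twist":0},{"jaw":0,"tx":0,"ty":0,"tz":0.02,"twist":0},{"jaw":0,"tx":0,"ty":0,"tz":0,"twist":0}]'
```

```text
t: 4.47
tool_pos: [0.5244, 0.1244, 0.109]
ee_rot: [-180.0, 0.2, 2.3]
force: [-0.0, -0.7, -1.2]
grip_width: 0.001
t: 4.88
tool_pos: [0.5261, 0.1245, 0.1097]
ee_rot: [180.0, -0.0, 2.3]
force: [-0.1, 0.5, 0.1]
grip_width: -0.0
```

```bash
python3 -m pendant '[{"jaw":0,"tx":0.05,"ty":0,"tz":0.03,"twist":0},{"jaw":0,"tx":0,"ty":0,"tz":0.03,"twist":0},{"jaw":0,"tx":0,"ty":0,"tz":0.03,"twist":0},{"jaw":0,"tx":0,"ty":0,"tz":0,"twist":0},{"jaw":0,"tx":0,"ty":0,"tz":0,"twist":0}]'
```

```text
t: 5.3
tool_pos: [0.5274, 0.1245, 0.1067]
ee_rot: [180.0, 0.0, 2.3]
force: [0.6, 0.1, -0.2]
grip_width: 0.001
```

```bash
python3 -m pendant '[{"jaw":0,"tx":0,"ty":0,"tz":0.02,"twist":0},{"jaw":0,"tx":0,"ty":0,"tz":0.02,"twist":0},{"jaw":0,"tx":0,"ty":0,"tz":0,"twist":0},{"jaw":0,"tx":0,"ty":0,"tz":0,"twist":0},{"jaw":0,"tx":0,"ty":0,"tz":0,"twist":0}]'
```

```text
t: 5.72
tool_pos: [0.5275, 0.1246, 0.1056]
ee_rot: [-180.0, 0.0, 2.3]
force: [-0.0, -0.2, -0.1]
grip_width: 0.001
```

```bash
python3 -m pendant '[{"jaw":0,"tx":0,"ty":0,"tz":0.02,"twist":0},{"jaw":0,"tx":0,"ty":0,"tz":0.01,"twist":0},{"jaw":0,"tx":0,"ty":0,"tz":0,"twist":0},{"jaw":0,"tx":0,"ty":0,"tz":0,"twist":0},{"jaw":0,"tx":0,"ty":0,"tz":0,"twist":0}]'
```

```text
t: 6.13
tool_pos: [0.5276, 0.1246, 0.1051]
ee_rot: [180.0, -0.0, 2.3]
force: [-1.7, 0.2, 6.8]
grip_width: -0.001
```

Contact on the lip at z ≈ 0.105 with about 7 N. Now I'll slide right.

```bash
python3 -m pendant '[{"jaw":0,"tx":0,"ty":0.1,"tz":0,"twist":0},{"jaw":0,"tx":0,"ty":0.1,"tz":0,"twist":0},{"jaw":0,"tx":0,"ty":0.1,"tz":0,"twist":0},{"jaw":0,"tx":0,"ty":0.1,"tz":0,"twist":0},{"jaw":0,"tx":0,"ty":0.1,"tz":0,"twist":0}]'
```

```text
t: 6.55
tool_pos: [0.5286, 0.1096, 0.105]
ee_rot: [-180.0, -0.1, 2.3]
force: [-0.7, 3.4, 6.4]
grip_width: -0.002
```

```bash
python3 -m pendant '[{"jaw":0,"tx":0,"ty":0.12,"tz":0,"twist":0},{"jaw":0,"tx":0,"ty":0.12,"tz":0,"twist":0},{"jaw":0,"tx":0,"ty":0.12,"tz":0,"twist":0},{"jaw":0,"tx":0,"ty":0.12,"tz":0,"twist":0},{"jaw":0,"tx":0,"ty":0.12,"tz":0,"twist":0}]'
```

```text
t: 6.97
tool_pos: [0.5293, 0.0916, 0.1051]
ee_rot: [-180.0, -0.1, 2.3]
force: [-0.9, 4.1, 5.4]
grip_width: 0.001
```

```bash
python3 -m pendant '[{"jaw":0,"tx":0,"ty":0.1,"tz":0.005,"twist":0},{"jaw":0,"tx":0,"ty":0.1,"tz":0,"twist":0},{"jaw":0,"tx":0,"ty":0.1,"tz":0,"twist":0},{"jaw":0,"tx":0,"ty":0.1,"tz":0,"twist":0},{"jaw":0,"tx":0,"ty":0.1,"tz":0,"twist":0}]'
```

```text
t: 7.38
tool_pos: [0.53, 0.0767, 0.105]
ee_rot: [-180.0, -0.1, 2.3]
force: [0.0, 4.8, 5.1]
grip_width: 0.002
```

```bash
python3 -m pendant '[{"jaw":0,"tx":0,"ty":0.1,"tz":0,"twist":0},{"jaw":0,"tx":0,"ty":0.1,"tz":0,"twist":0},{"jaw":0,"tx":0,"ty":0.1,"tz":0,"twist":0},{"jaw":0,"tx":0,"ty":0.1,"tz":0,"twist":0},{"jaw":0,"tx":0,"ty":0.1,"tz":0,"twist":0}]'
```

```text
t: 7.8
tool_pos: [0.5297, 0.0609, 0.1041]
ee_rot: [180.0, 0.0, 2.3]
force: [0.6, 0.1, -0.0]
grip_width: 0.0
```

The force vanished and the tip dropped at y ≈ 0.061, so the notch is found. It matches the image estimate (notch y 0.024–0.070). Next: centre on it and lower to the key.

```bash
python3 -m pendant '[{"jaw":0,"tx":0.03,"ty":0.1,"tz":0.02,"twist":0},{"jaw":0,"tx":0,"ty":0.1,"tz":0.03,"twist":0},{"jaw":0,"tx":0,"ty":0.1,"tz":0.04,"twist":0},{"jaw":0,"tx":0,"ty":0.1,"tz":0.04,"twist":0},{"jaw":0,"tx":0,"ty":0,"tz":0.03,"twist":0}]'
```

```text
t: 8.22
tool_pos: [0.5313, 0.049, 0.0994]
ee_rot: [180.0, 0.0, 2.3]
force: [0.0, -0.3, -0.7]
grip_width: 0.004
```

```bash
python3 -m pendant '[{"jaw":0,"tx":0,"ty":0,"tz":0.04,"twist":0},{"jaw":0,"tx":0,"ty":0,"tz":0.04,"twist":0},{"jaw":0,"tx":0,"ty":0,"tz":0.04,"twist":0},{"jaw":0,"tx":0,"ty":0,"tz":0,"twist":0},{"jaw":0,"tx":0,"ty":0,"tz":0,"twist":0}]'
```

```text
t: 8.63
tool_pos: [0.5314, 0.0497, 0.0963]
ee_rot: [180.0, 0.0, 2.3]
force: [-1.8, -0.1, 2.9]
grip_width: -0.004
```

On the key. Pressing it down to the stop.

```bash
python3 -m pendant '[{"jaw":0,"tx":0,"ty":0,"tz":0.04,"twist":0},{"jaw":0,"tx":0,"ty":0,"tz":0.04,"twist":0},{"jaw":0,"tx":0,"ty":0,"tz":0.04,"twist":0},{"jaw":0,"tx":0,"ty":0,"tz":0,"twist":0},{"jaw":0,"tx":0,"ty":0,"tz":0,"twist":0}]'
python3 -m pendant '[{"jaw":0,"tx":0,"ty":0,"tz":0.04,"twist":0},{"jaw":0,"tx":0,"ty":0,"tz":0.03,"twist":0},{"jaw":0,"tx":0,"ty":0,"tz":0,"twist":0},{"jaw":0,"tx":0,"ty":0,"tz":0,"twist":0},{"jaw":0,"tx":0,"ty":0,"tz":0,"twist":0}]'
```

```text
t: 9.05
tool_pos: [0.5314, 0.0497, 0.0928]
ee_rot: [180.0, 0.0, 2.3]
force: [-2.2, -1.1, 4.6]
grip_width: -0.003
t: 9.47
tool_pos: [0.5314, 0.0497, 0.091]
ee_rot: [180.0, 0.0, 2.3]
force: [-2.8, 0.0, 7.9]
grip_width: -0.0
```

```bash
python3 -m pendant '[{"jaw":0,"tx":0,"ty":0,"tz":0.02,"twist":0},{"jaw":0,"tx":0,"ty":0,"tz":0,"twist":0},{"jaw":0,"tx":0,"ty":0,"tz":0,"twist":0},{"jaw":0,"tx":0,"ty":0,"tz":0,"twist":0},{"jaw":0,"tx":0,"ty":0,"tz":0,"twist":0}]'
```

```text
t: 9.88
tool_pos: [0.5315, 0.0497, 0.091]
ee_rot: [180.0, -0.0, 2.3]
force: [-5.6, -0.0, 12.3]
grip_width: 0.001
```

The force rises while z stays at 0.091, so it is on the stop. One slightly firmer press, then lift away.

```bash
python3 -m pendant '[{"jaw":0,"tx":0,"ty":0,"tz":0.02,"twist":0},{"jaw":0,"tx":0,"ty":0,"tz":0.01,"twist":0},{"jaw":0,"tx":0,"ty":0,"tz":0,"twist":0},{"jaw":0,"tx":0,"ty":0,"tz":0,"twist":0},{"jaw":0,"tx":0,"ty":0,"tz":0,"twist":0}]'
python3 -m pendant '[{"jaw":0,"tx":0,"ty":0,"tz":-0.1,"twist":0},{"jaw":0,"tx":0,"ty":0,"tz":-0.2,"twist":0},{"jaw":0,"tx":0,"ty":0,"tz":-0.4,"twist":0},{"jaw":0,"tx":0,"ty":0,"tz":-0.8,"twist":0},{"jaw":0,"tx":0,"ty":0,"tz":-0.8,"twist":0}]'
python3 -m pendant '[{"jaw":0,"tx":-0.3,"ty":0.8,"tz":-0.8,"twist":0},{"jaw":0,"tx":-0.3,"ty":0.9,"tz":-0.8,"twist":0},{"jaw":0,"tx":-0.3,"ty":0.9,"tz":0,"twist":0},{"jaw":0,"tx":-0.3,"ty":0.9,"tz":0,"twist":0},{"jaw":0,"tx":-0.3,"ty":0.9,"tz":0,"twist":0}]'
python3 -m pendant '[{"jaw":0,"tx":-0.3,"ty":0.9,"tz":0,"twist":0},{"jaw":0,"tx":-0.3,"ty":0.9,"tz":0,"twist":0},{"jaw":0,"tx":-0.3,"ty":0.9,"tz":0,"twist":0},{"jaw":0,"tx":-0.3,"ty":0.9,"tz":0,"twist":0},{"jaw":0,"tx":-0.3,"ty":0.9,"tz":0,"twist":0}]'
python3 -m pendant '[{"jaw":0,"tx":-0.3,"ty":0.9,"tz":0,"twist":0},{"jaw":0,"tx":-0.3,"ty":0.9,"tz":0,"twist":0},{"jaw":0,"tx":-0.3,"ty":0.5,"tz":0,"twist":0},{"jaw":0,"tx":0,"ty":0,"tz":0,"twist":0},{"jaw":0,"tx":0,"ty":0,"tz":0,"twist":0}]'
python3 - <<'E'
from h import *
for n in("top","side"):
    s=snapshot(n); i=cv2.cvtColor(s["img"],cv2.COLOR_RGB2BGR); cv2.imwrite(f"pics/{n}2.png",i)
    c=i[140:230,180:315] if n=="top" else i[150:285,190:300]
    cv2.imwrite(f"pics/{n}2z.png",cv2.resize(c,None,fx=4.4 if n=="side" else 5.9,fy=4.4 if n=="side" else 5.9,interpolation=cv2.INTER_NEAREST))
    b=cv2.imread(f"pics/{n}0.png")
    # handle: dark pixels
    r=(slice(165,180),slice(232,262)) if n=="top" else (slice(185,220),slice(225,242))
    for im in(b,i):
        m=cv2.inRange(im[r],(0,0,0),(55,55,55)); M=cv2.moments(m,True); print(n,M["m00"],M["m10"]/M["m00"]+r[1].start,M["m01"]/M["m00"]+r[0].start)
print(observe()["force"])
E
```

```text
t: 10.3
tool_pos: [0.5316, 0.0497, 0.0909]
ee_rot: [180.0, -0.0, 2.3]
force: [-8.5, -0.3, 19.2]
grip_width: 0.003
t: 10.72
tool_pos: [0.5307, 0.0498, 0.1584]
ee_rot: [-180.0, 0.1, 2.3]
force: [1.3, -0.4, -1.1]
grip_width: -0.001
t: 11.13
tool_pos: [0.4919, -0.0852, 0.2075]
ee_rot: [179.9, -0.1, 2.4]
force: [0.7, -0.2, 0.8]
grip_width: -0.002
t: 11.55
tool_pos: [0.4519, -0.2221, 0.2068]
ee_rot: [180.0, -0.0, 2.3]
force: [1.3, -0.8, 1.2]
grip_width: 0.003
t: 11.97
tool_pos: [0.4279, -0.2914, 0.2063]
ee_rot: [-180.0, -0.0, 2.2]
force: [-0.3, -0.6, -0.5]
grip_width: 0.001
top 70.0 245.34285714285716 171.62857142857143
top 70.0 245.6 170.8
side 68.0 232.55882352941177 203.33823529411765
side 89.0 232.74157303370785 204.8314606741573
[ 0.06136187 -0.45114126  0.27581195]
```

View pics/top2.png

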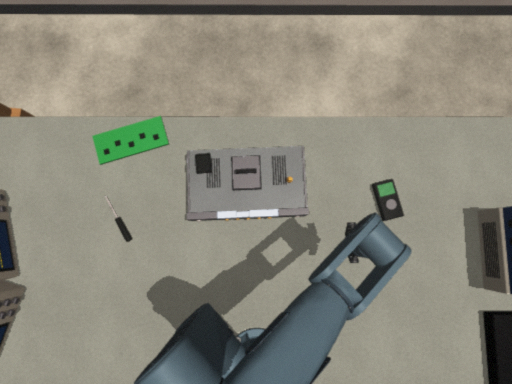

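View pics/side2z.png

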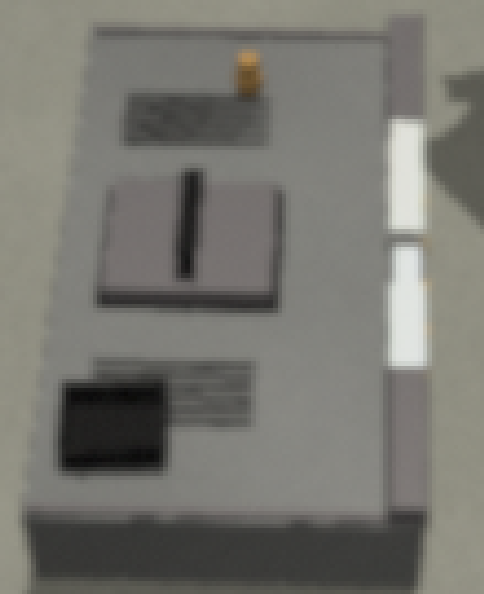

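The top picture matches the start: tray at (203, 163), adapter at (290, 180), screwdriver and meter are all where they were. The arm is clear, by the meter but 17 cm above it. In the side zoom the module stands proud with its front side wall visible. The handle moved up about 3 px, and a 15 mm lift should give about 3.2 px.

Run:
```python
from station import *
print(finish_job())
```

```text
the job is handed in; nothing more can be done
None
```

The key is pressed all the way down, the module has lifted by itself, and I handed the job in at about 12 s.

- **Slide:** I put the shut fingertips on the lip about 5 mm from the left corner block (contact at z = 0.105 m). I slid right, with about 5–7 N of downward force at each reading, until the force vanished and the tip dropped at y ≈ 0.061 m.
- **Press:** In the notch I pressed the key from 0.097 to 0.091 m, its full 6 mm. Force then rose to 19 N without further travel, so it was on the hard stop.
- **Module and loose things:** The last side picture shows the module raised. Its handle moved about 3 px, where a 15 mm lift should give about 3.2 px; that is a rough estimate by eye. An automatic dark-pixel check of the handle in the side view was useless, because the module's newly exposed dark side wall fell inside its window. The tray, adapter, screwdriver and meter look unmoved.
- **Clear:** The arm is about 0.2 m above the table, near the meter but not over it, and the force reading is about zero.

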